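Fetch the canister lid from under the wire shelf with the reacher

TASK

The steel canister's lid has slid far in under the low wire shelf. Hold the reacher by its grip and trigger, squeeze the trigger to close its jaws on the lid, draw the lid fully out on to the open counter at least 30 mm clear of the shelf, let go so that the jaws free it and leave the reacher lying flat on the counter. Then pick the lid up by its knob and put it squarely home on the canister, leaving the canister standing about where it is and the jug, cups and coasters alone; do not touch the lid with the hand while it is under the shelf.

Things in the scene. Friction and masses are not known exactly. Their poses are not given: they have to be found in the camera images.
- wire_shelf: Fixed low shelf of steel wire on the counter, 300 (its x) by 220 mm (its y), deck top 108 mm high, 95 mm free underneath. Origin on the counter under its middle, z up. Only the long side at its own y = +110 mm is open: back and both ends have guard bars. Deck wires run along y 30 mm apart: the lid is seen through them, but no hand fits.
- reacher: Short trigger-operated grabber, 0.24 kg, 300 mm long, lying flat on its side; x along the aluminium shaft to the jaws, z up. Origin on its underside, on the shaft axis, in line with the grip. Black pistol grip: 22 mm thick (x = -11 to 11 mm), from y = -17 to -110 mm. Grey trigger in front of it (+x), pivoted at its root. Both 1 to 27 mm above the counter.
- reacher_grip (a point): Where to hold the reacher (axes as reacher; at x 16.5, y -60, z 14 mm of it): half-way between the grip's back face (27.5 mm behind) and the front of the free trigger. Held along x, one finger behind the grip and one before the trigger: the span is 57 mm with the trigger free, 40 mm fully squeezed. As the trigger yields, the grip's back stays on its finger.
- reacher_jaws (a point): Where the lid's axis should lie when the jaws close on it: on the shaft axis, 257.5 mm ahead (+x) and 60 mm across (+y) from reacher_grip, same axes, z 14 mm. Trigger free: pads 107 mm apart here, jaws 130 mm wide over all. Jaw tips are 12 mm (open) to 21 mm (on the lid) farther ahead, the front of the jaw head 62 mm behind. Jaws are 2 to 26 mm above the counter.
- trigger (a joint): Reacher's trigger, rad: 0 free (jaws wide open), 0.36 fully squeezed (jaws shut). A spring returns it: 3 N to start, 10 N at the end, at the holding place. The jaws are geared to it and meet the 70 mm lid at about 0.15 rad, with 48 mm over grip and trigger; 20 to 50 N on the trigger then gives some 3 to 9 N at each jaw.
- jaw_a: Reacher's jaw on its +y side, with a black rubber pad; origin at its pivot, x 200, y 12 mm of the reacher.
- jaw_b: Reacher's jaw on its -y side, with a black rubber pad; origin at its pivot, x 200, y -12 mm of the reacher.
- lid: The canister's round steel push-over lid with a dark wooden knob, 70 mm diameter, 50 mm high with the knob, 0.09 kg, skirt down on the counter under the wire shelf. Origin at the centre of its underside.
- lid_center (a point): Middle of the lid on its axis, 25 mm above its underside, z up. Skirt: outer diameter 70 mm, hollow below (inner diameter 64 mm, 18 mm deep); the lid's flat top is 3 mm below this point. Knob: head of 28 mm diameter from 8 to 25 mm above this point, on a thinner stem.
- canister_mouth (a point): Centre of the open top of the round steel canister (76 mm diameter, 131 mm high in all, 0.5 kg, loose on the counter), 131 mm above its underside, z up. The neck, 58 mm in diameter and bevelled at the top, rises 15 mm from a flat shoulder. With the lid home its skirt rests on the shoulder and lid_center is 10 mm above this point.
- jug: White ceramic pour jug, 92 mm diameter (handle to 75 mm from its axis), 120 mm high, standing near the canister; a bystander. Origin at the centre of its foot.
- cups: Three orange plastic cups nested mouth down, 72 mm diameter, 117 mm high, on the deck of the wire shelf; bystanders. Origin at the centre of the lowest rim.
- coasters: Set of round bamboo coasters in a square holder, 104 mm wide, 60 mm high; a bystander. Origin at the centre of its underside.
Mind the look-alikes: they are no part of the job. What is shaped like the part that bears canister_mouth but pink or yellow is not meant.

How it is judged:
By the outcome, as a careful person would: the job done as asked, in the order asked, and still so for the second after the job is handed in, with the robot touching nothing.
It also fails if it takes over 67 s, if anything falls off the work surface, if the arm or the gripper's body presses on something with over 40 N, if the wrist force passes 120 N, or if a joint passes its speed limit or range.

ROBOT

A 6-joint arm with a two-finger parallel gripper is mounted at the origin on the work surface. World frame = base frame: x ahead of the robot, y to its left, z up, the work surface at z = 0. Lengths are in m, angles in rad, forces in N, time in s.
With the tool pointing down it reaches from about 0.375 to 0.925 m from the base axis. Payload 5.7 kg.
Tool frame: the origin (TCP) lies on the mounting face of the last link; the fingertips stand 173 mm ahead of it and the grasp point (between the pads) lies 155 mm ahead of it; z points along the fingers, y is the line along which they close (so a half turn about z gives the same grasp; the last joint's range is limited). The gripper opens to 85 mm and grips with 20 to 120 N. Pads are 22 mm wide; open, the fingers measure 114 mm over their backs; the gripper's body (76 mm by 85 mm) begins 54 mm behind the grasp point. The pads swing forward as they close: fully open they stand 13 mm farther back than shut.
Start: joints at [-1.283, 0.359, 1.51, -0, 1.272, -0.115], TCP at [0.235, -0.552, 0.405] pointing down, gripper open.
Joint ranges: [-2.97, 2.97], [-1.01, 2.36], [0.21, 2.38], [-0.96, 4.11], [0.2, 2.71], [-2.98, 2.98]. Speed limits (rad/s): [2.39, 2.39, 3.14, 3.14, 3.14, 3.14].

INTERFACE

Orientations are given as a 3x3 rotation matrix whose columns are the frame's x, y, z axes.
In Python, from rig import arm, cams, nets gives the robot as it stands. Calls block until the motion is done:
- arm.move_pose(position, orientation): joint-space move of the TCP to a pose.
- arm.move_straight(position, frame=None, feed=0.15, threshold=None): straight line of the TCP; frame=None keeps the orientation; feed is the mean speed in m/s. With threshold (N) it stops when the force on the tool has changed by that much, and returns True; else False.
- arm.goto_joints(angles): joint-space move.
- arm.gripper_to(opening, force=None): finger opening in m; force is the grip in N (None keeps the last); returns when the fingers have stopped.
- arm.sleep(seconds).
- arm.solve_ik(position, orientation): joint angles nearest the present ones, or None.
- cams.snapshot(name): name is "side" or "top"; returns a dict with "frame" (480x640x3 uint8, red, green, blue), "depth" (480x640 float32, m along the optical axis (not along the pixel's ray), 0 where there is no reading), "fx", "fy", "cx", "cy" (pixels), "eye" and "rotation" of the camera in the world. Camera axes: x right, y down, z forward; pixel columns grow to the right and rows downward; lengths in m; the calibration is good to about 2 mm. A picture is of the moment at which its call begins.
A pose or a line that the arm cannot do raises arm.PlanningError and nothing moves.
- arm.sign_off(): hands the job in; it is judged then, once.
Trained networks look in a picture, given as the dict that the camera call returned (one of the last four; its "shot" number tells which), for a name from the list of things; names that differ only in an ending like _2 or _b are one class to them, and where a whole thing is asked for, a point or a joint stands for the part that bears it (a point fixed in the world has none). Each returns a list of dicts, best first, with "confidence" (0 to 1); they miss things now and then, are a little off and sometimes report something else, mostly with a low value. They report only what shows in the picture. A call takes as long as a camera call. They do not tell look-alikes from the thing itself.
- nets.recognise(picture, label): "at" ([column, row] in pixels, amid what is visible of it).
- nets.silhouettes(picture, label): "region" (480x640 bool, what is visible of it) and "at" ([column, row] in pixels, amid what is visible of it).
- nets.landmark_of(picture, label): "at" ([column, row] in pixels: a listed point, or the origin of a listed thing).
Readings, each from a call of its own:
- arm.current_clock(): time.
- arm.current_joint_pos(): joint angles.
- arm.current_dq(): joint speeds.
- arm.current_joint_torque(): joint torques, N m.
- arm.current_ee_pos(): TCP position.
- arm.current_tcp_rot(): TCP orientation.
- arm.current_wrist_force(): force on the tool from outside, world axes, zero at the start.
- arm.current_wrist_torque(): the same for the moment, N m.
- arm.current_width(): finger opening in m.
- arm.current_grip_force(): force on a finger pad.
Only numpy, scipy, OpenCV 4.12 (cv2) and the standard library are available. Lean on these libraries where they do the work, as an engineer would, in place of code of your own. Each camera call takes 0.05 s, during which the arm holds its last target. There are 200 camera calls.

## Working session

There is one attempt and no reset: what is moved stays moved. The work goes in short steps, each a Python script; the robot and the scene stay as the last script left them, time stands still between calls to the robot, and variables do not carry over. Pictures are saved under pics/ and viewed, at most 10 in all, crops included, and the job is handed in when it is done.

```bash
ls; mkdir -p pics; cat > h.py <<'E'
import numpy as np, cv2
from rig import arm, cams, nets
def ray(p,at):
    d=np.array([(at[0]-p['cx'])/p['fx'],(at[1]-p['cy'])/p['fy'],1.0]); return np.array(p['eye']),np.array(p['rotation'])@d
def onz(p,at,z):
    e,d=ray(p,at); return e+d*(z-e[2])/d[2]
def proj(p,X):
    c=np.array(p['rotation']).T@(np.array(X)-np.array(p['eye'])); return p['fx']*c[0]/c[2]+p['cx'],p['fy']*c[1]/c[2]+p['cy']
def cloud(p):
    v,u=np.mgrid[:480,:640]; z=p['depth']
    c=np.stack([(u-p['cx'])/p['fx']*z,(v-p['cy'])/p['fy']*z,z],-1)
    return c@np.array(p['rotation']).T+np.array(p['eye'])
def save(p,n): cv2.imwrite('pics/'+n,p['frame'][:,:,::-1])
E
python3 - <<'E'
from h import *
np.set_printoptions(precision=4,suppress=True)
Z={'wire_shelf':0,'reacher':0,'reacher_grip':.014,'reacher_jaws':.014,'jaw_a':0.014,'lid':0,'lid_center':.025,'canister_mouth':.131,'jug':0,'cups':.108,'coasters':0}
for c in ('top','side'):
    p=cams.snapshot(c); save(p,c+'0.png'); print(c,p['eye'])
    for n in Z:
        for r in nets.landmark_of(p,n)[:4]:
            print(n,round(r['confidence'],2),np.array(r['at']),onz(p,r['at'],Z[n])[:2])
print(arm.current_clock())
E
```

```text
pics
top [0.4003 0.0723 1.2728]
wire_shelf 0.81 [480.2 239.6] [ 0.5681 -0.2864]
wire_shelf 0.54 [171.9 279.3] [0.4671 0.4446]
reacher 0.94 [277.6 247.9] [0.5442 0.1949]
reacher_grip 0.93 [283.6 278.8] [0.47   0.1779]
reacher_jaws 0.46 [483.1 240.1] [ 0.5651 -0.2892]
jaw_a 0.55 [362.7 249.5] [ 0.5405 -0.007 ]
jaw_a 0.5 [366.1 259.4] [ 0.5173 -0.0149]
lid 0.78 [492.5 221.8] [ 0.6111 -0.317 ]
lid 0.2 [283.7 276.3] [0.4767 0.179 ]
lid_center 0.76 [493.2 222.5] [ 0.6053 -0.3109]
canister_mouth 0.92 [102.6 269.6] [0.4795 0.5564]
canister_mouth 0.68 [285.3 278.7] [0.4638 0.1645]
canister_mouth 0.66 [167.4 281.5] [0.4555 0.4157]
canister_mouth 0.38 [307.1 155.7] [0.7333 0.1219]
jug 0.9 [215.1 221.2] [0.6076 0.347 ]
cups 0.7 [527.1 188.4] [ 0.6683 -0.3623]
coasters 0.58 [309.1 155. ] [0.7733 0.1227]
side [0.309  0.8735 0.8158]
wire_shelf 0.83 [357.5 190.7] [ 0.5745 -0.2866]
reacher 0.66 [321.2 308.6] [0.5286 0.1869]
reacher_grip 0.58 [347.4 307. ] [0.4718 0.1751]
jaw_a 0.66 [352.1 247.4] [ 0.5164 -0.0201]
jaw_a 0.4 [340.2 248.7] [ 0.5432 -0.0053]
lid 0.64 [347.9 185.1] [ 0.6096 -0.3054]
lid_center 0.86 [351.5 174.9] [ 0.6055 -0.3255]
canister_mouth 0.74 [393.2 385.3] [0.331  0.4139]
canister_mouth 0.73 [271.9 433.6] [0.4841 0.5535]
canister_mouth 0.64 [319.1 363.1] [0.458 0.413]
jug 0.96 [263.8 356.2] [0.5977 0.3461]
cups 0.6 [337.1 137.7] [ 0.6716 -0.3831]
cups 0.46 [340.5 249.1] [0.5147 0.0988]
coasters 0.69 [231.7 266.7] [0.7777 0.1313]
1.2
```

View pics/top0.png

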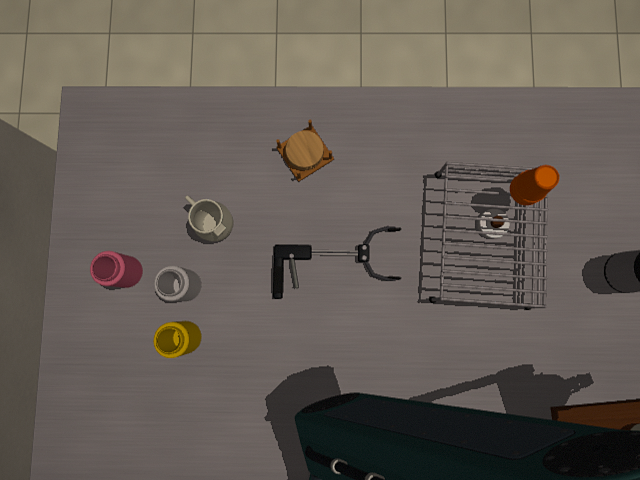

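View pics/side0.png

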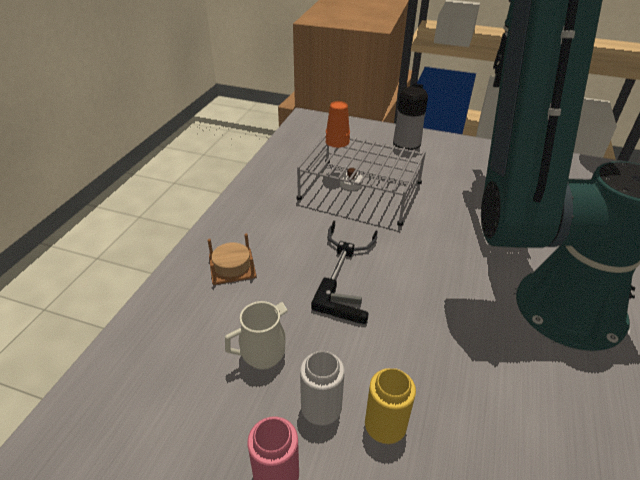

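Top view: white canister at about (172,283), with pink (115,270) and yellow (177,340) look-alikes. The reacher lies with its grip at (278,270) and jaws at (385,253), pointing at the shelf's open left side. The lid is at (493,222) under the deck. The side view agrees. Next I refine these from depth.

```bash
python3 - <<'E'
from h import *
from scipy.optimize import least_squares
np.set_printoptions(precision=4,suppress=True)
p=cams.snapshot('top'); C=cloud(p); s=cams.snapshot('side'); S=cloud(s)
np.savez('c.npz',C=C,S=S,ft=p['frame'],fs=s['frame'])
def sel(P,x0,x1,y0,y1,z0,z1):
    q=P.reshape(-1,3); m=(q[:,0]>x0)&(q[:,0]<x1)&(q[:,1]>y0)&(q[:,1]<y1)&(q[:,2]>z0)&(q[:,2]<z1); return q[m]
t=sel(C,.38,.46,.3,.5,-.02,.02); print('table z',t[:,2].mean(),t[:,2].std())
o=np.array([.541,.193]); th=np.arctan2(-.206,-.014)
for it in range(4):
    R=np.array([[np.cos(th),-np.sin(th)],[np.sin(th),np.cos(th)]])
    q=sel(C,.38,.68,-.14,.28,.008,.06); L=np.c_[(q[:,:2]-o)@R,q[:,2]]
    sh=L[(L[:,0]>.06)&(L[:,0]<.17)&(abs(L[:,1])<.02)]
    g=L[(L[:,1]<-.04)&(L[:,1]>-.095)&(abs(L[:,0])<.018)]
    a,b=np.polyfit(sh[:,0],sh[:,1],1)
    ga=np.polyfit(g[:,1],g[:,0],1)
    J=L[(L[:,0]>.24)]
    print(len(sh),len(g),'shaft',a,b,'grip x',ga,'ymin',g[:,1].min(), L[abs(L[:,0])<.01][:,1].min(),'tip x',J[:,0].max(),'jaws y',J[:,1].min(),J[:,1].max(),'z',sh[:,2].mean(),g[:,2].mean())
    o=o+R@np.array([ga[0]*-.0 + g[:,0].mean(),b]); th+=a
    print(o,np.degrees(th))
print('grip',np.percentile(g[:,0],[1,50,99]))
for P,n in((C,'top'),(S,'side')):
    l=sel(P,.54,.68,-.40,-.24,.017,.03); k=sel(P,.54,.68,-.40,-.24,.042,.056)
    print(n,'lidtop',len(l),l.mean(0),l.min(0),l.max(0),'knob',len(k),k.mean(0),k.min(0),k.max(0))
    d=sel(P,.40,.75,-.48,-.12,.098,.115); 
    if len(d): print('deck',len(d),cv2.minAreaRect((d[:,:2]*1000).astype(np.float32)))
    c=sel(P,.40,.52,.36,.47,.11,.14)
    for z0,z1 in((.11,.122),(.126,.137)):
        e=c[(c[:,2]>z0)&(c[:,2]<z1)]
        print('can',z0,len(e),cv2.minEnclosingCircle((e[:,:2]*1000).astype(np.float32)))
E
```

```text
table z -0.00039972046727323676 0.003534606880897359
318 241 shaft 0.07902491779438582 -0.008904581030869572 grip x [-0.0288  0.005 ] ymin -0.09494208042185934 -0.11585783744847081 tip x 0.2925540731561409 jaws y -0.05427979115148012 0.13742314924385857 z 0.021897685661304997 0.024977260783606733
[0.5316 0.1867] -89.3601152948465
291 249 shaft 0.001211187525271119 0.00036133915574877837 grip x [ 0.0197 -0.003 ] ymin -0.09498284059095796 -0.10644397511615004 tip x 0.29632833746557585 jaws y -0.06505693390617083 0.12331963480873644 z 0.021154570390642266 0.0245026023334083
[0.532  0.1911] -89.29071936144956
311 248 shaft -0.00577646730798868 0.0007706841648969275 grip x [0.0217 0.0014] ymin -0.09316440159340009 -0.10680454931953602 tip x 0.30085208799198354 jaws y -0.065742056127883 0.12259399736731867 z 0.021720927525439384 0.024619900811805605
[0.5327 0.1912] -89.6216865586926
311 254 shaft -0.0002100878832673904 2.203573277007965e-05 grip x [0.0097 0.001 ] ymin -0.09396492508235264 -0.10760967752347891 tip x 0.30019732864244186 jaws y -0.06504152299656911 0.12355944504737774 z 0.021
[... 270 characters left out ...]
7  0.056 ]
deck 3577 ((570.1843872070312, -289.15234375), (227.45632934570312, 307.028564453125), 86.29002380371094)
can 0.11 429 ((454.691650390625, 412.522216796875), 38.45893478393555)
can 0.126 132 ((453.7440185546875, 411.688232421875), 29.272676467895508)
side lidtop 146 [ 0.6016 -0.3091  0.0236] [ 0.5693 -0.3498  0.0175] [ 0.6342 -0.2767  0.029 ] knob 52 [ 0.603  -0.318   0.0496] [ 0.5424 -0.3994  0.0421] [ 0.6194 -0.3004  0.0558]
deck 1478 ((567.28466796875, -289.4935302734375), (232.25794982910156, 306.9042663574219), 86.32170867919922)
can 0.11 678 ((452.80609130859375, 413.1502685546875), 38.64828872680664)
can 0.126 291 ((452.8451843261719, 413.3888854980469), 29.531726837158203)
```

```bash
cat >> h.py <<'E'
np.set_printoptions(precision=4,suppress=True)
def down(th):  # tool y along heading th
    y=np.array([np.cos(th),np.sin(th),0]); z=np.array([0,0,-1.]); return np.c_[np.cross(y,z),y,z]
def best(pos,th):
    q0=np.array(arm.current_joint_pos()); o=[]
    for k in(0,np.pi):
        j=arm.solve_ik(pos,down(th+k))
        if j is not None: o.append((abs(np.array(j)-q0).max(),k))
    return down(th+min(o)[1])
TH=np.radians(-89.63)
def rp(o,x,y,th=TH): return np.array(o)+np.array([x*np.cos(th)-y*np.sin(th),x*np.sin(th)+y*np.cos(th)])
def fitreach(o,th,P=None):
    p=cams.snapshot('top'); q=cloud(p).reshape(-1,3); o=np.array(o,float); q=q[(q[:,2]>.008)&(q[:,2]<.06)]
    for _ in range(4):
        R=np.array([[np.cos(th),-np.sin(th)],[np.sin(th),np.cos(th)]]); L=(q[:,:2]-o)@R
        sh=L[(L[:,0]>.06)&(L[:,0]<.17)&(abs(L[:,1])<.02)]; g=L[(L[:,1]<-.04)&(L[:,1]>-.095)&(abs(L[:,0])<.018)]
        a,b=np.polyfit(sh[:,0],sh[:,1],1); o=o+R@np.array([g[:,0].mean() if len(g)>50 else 0,b]); th+=a
    return p,o,th
E
python3 - <<'E'
from h import *
g=rp([.5328,.1908],.0165,-.060); print(g)
R=best([*g,.40],TH); arm.move_pose([*g,.38],R)
arm.move_straight([*g,.20],feed=.2)
print(arm.move_straight([*g,.174],feed=.05,threshold=8))
arm.gripper_to(.056,20)
print(arm.current_ee_pos(),arm.current_width(),arm.current_grip_force(),arm.current_wrist_force(),arm.current_clock())
p=cams.snapshot('side'); save(p,'s1.png'); p=cams.snapshot('top')
for n in('jaw_a','jaw_b'):
  for r in nets.landmark_of(p,n)[:2]: print(n,r['confidence'],onz(p,r['at'],.014))
E
```

```text
[0.4729 0.1739]
False
[0.473  0.1742 0.1743] 0.056117341724576005 4.64045146945864 [-0.5693  2.2858  4.4818] 6.125
jaw_a 0.66 [ 0.5243 -0.0172  0.014 ]
jaw_a 0.5 [ 0.5472 -0.0072  0.014 ]
jaw_b 0.66 [ 0.5243 -0.0172  0.014 ]
jaw_b 0.5 [ 0.5472 -0.0072  0.014 ]
```

View pics/s1.png

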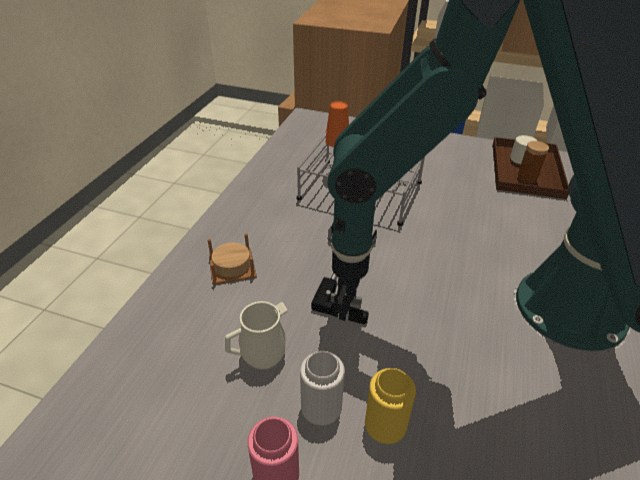

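The reacher is held lightly, with the fingers on its grip and trigger at (343,295). I'll slide it sideways first, then check its pose.

```bash
python3 - <<'E'
from h import *
e=np.array(arm.current_ee_pos())
arm.move_straight(e+[.0705,-.03,0],feed=.08)
p,o,th=fitreach([.5328+.0705,.1908-.03],TH); print(o,np.degrees(th),'jaw pt',rp(o,.274,0,th))
print(arm.current_ee_pos(),arm.current_width(),arm.current_grip_force(),arm.current_wrist_force(),arm.current_clock()); save(p,'t1.png')
E
```

```text
[0.6041 0.1584] -91.87053512486715 jaw pt [ 0.5951 -0.1154]
[0.5434 0.1443 0.1744] 0.05620431283390788 2.6669266121461987 [ 1.1155  0.0062 -0.7537] 7.4833
```

View pics/t1.png

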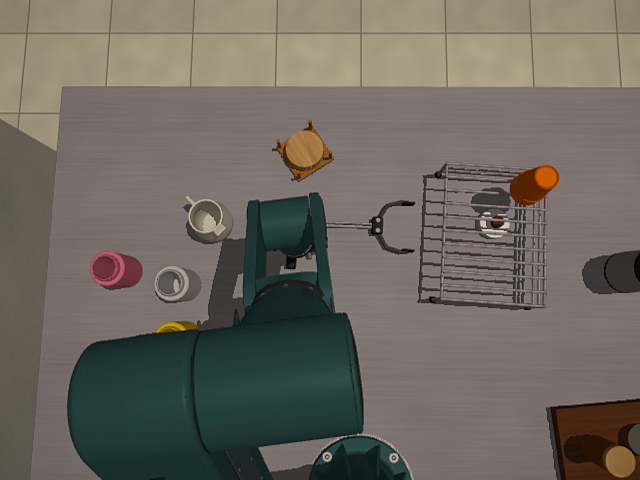

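Reacher grip is at (290,260). The jaws at (375-412, 203-252) now sit in front of the shelf's open side, with the lid at (493,222) straight ahead.

```bash
python3 - <<'E'
from h import *
e=np.array(arm.current_ee_pos())
arm.move_straight(e+[.010,-.12,0],feed=.08)
p,o,th=fitreach([.6041+.01,.1584-.12],np.radians(-91.5)); print(o,np.degrees(th),'jaw pt',rp(o,.274,0,th),'hand',rp(o,.0165,-.06,th))
print(arm.current_ee_pos(),arm.current_width(),arm.current_grip_force(),arm.current_wrist_force(),arm.current_clock()); save(p,'t2.png')
for r in nets.landmark_of(p,'lid_center')[:2]: print(r['confidence'],onz(p,r['at'],.025))
cv2.imwrite('pics/t2c.png',cv2.resize(p['frame'][130:330,280:560,::-1],None,fx=2.8,fy=2.8,interpolation=cv2.INTER_CUBIC))
E
```

```text
[0.6151 0.0406] -92.42503912235065 jaw pt [ 0.6035 -0.2332] hand [0.5544 0.0266]
[0.5535 0.0244 0.1744] 0.05601991480683649 2.5862180104013532 [ 0.4481 -1.022  -0.1238] 9.1833
0.94 [ 0.602  -0.3096  0.025 ]
```

View pics/t2c.png

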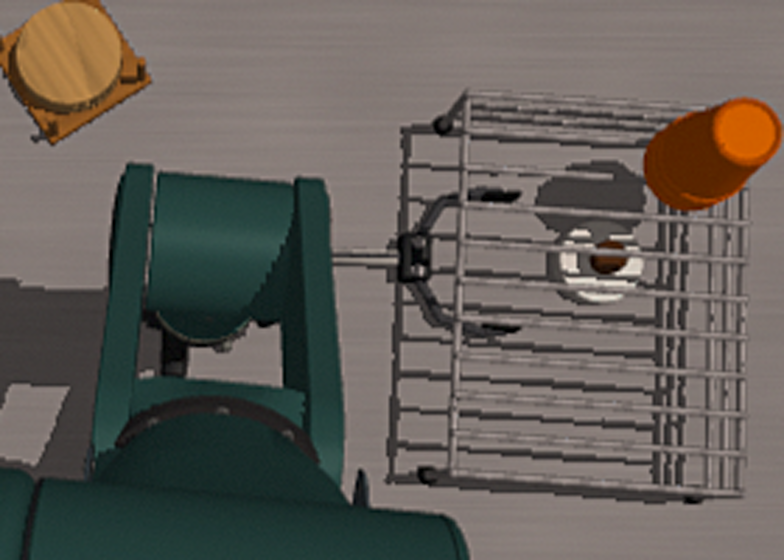

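The jaws are under the shelf, at crop row about 262, which lines them up with the lid at row 265. I'll go on ahead and squeeze.

```bash
python3 - <<'E'
from h import *
e=np.array(arm.current_ee_pos())
print(arm.move_straight(e+[.0015,-.0773,0],feed=.07,threshold=8))
arm.gripper_to(.040,35)
arm.sleep(.2)
print(arm.current_ee_pos(),arm.current_width(),arm.current_grip_force(),arm.current_wrist_force(),arm.current_clock())
p=cams.snapshot('top')
cv2.imwrite('pics/t3c.png',cv2.resize(p['frame'][130:330,280:560,::-1],None,fx=2.8,fy=2.8,interpolation=cv2.INTER_CUBIC))
E
```

```text
False
[ 0.5548 -0.0518  0.175 ] 0.04648657277113243 35.52654504776001 [-2.0626  3.529   7.3609] 10.9167
```

View pics/t3c.png

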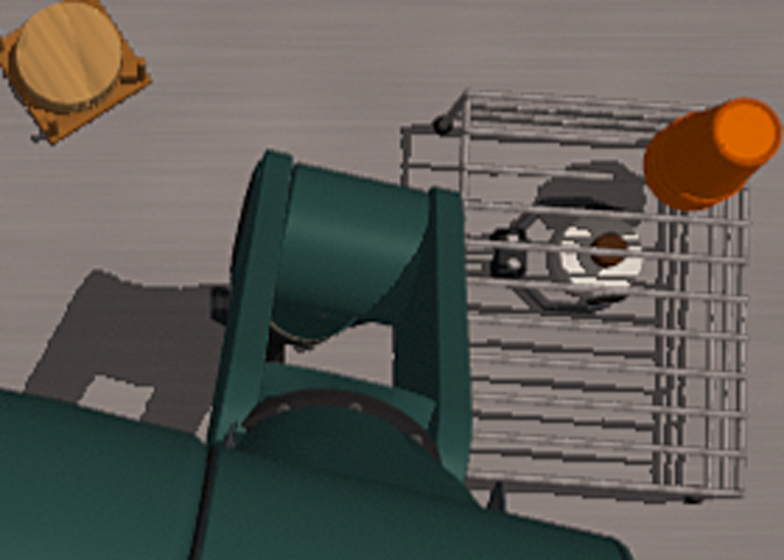

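The jaws have closed round the lid at crop (600,258), with the trigger span at 46.5 mm. I'll draw it out.

```bash
python3 - <<'E'
from h import *
e=np.array(arm.current_ee_pos())
arm.move_straight(e+[0.004,.215,0],feed=.07)
print(arm.current_width(),arm.current_grip_force(),arm.current_wrist_force())
arm.move_straight(e+[-.05,.25,0],feed=.07)
print(arm.current_ee_pos(),arm.current_width(),arm.current_grip_force(),arm.current_wrist_force(),arm.current_clock())
p=cams.snapshot('top'); save(p,'t4.png')
for r in nets.landmark_of(p,'lid_center')[:2]: print(r['confidence'],onz(p,r['at'],.025))
E
```

```text
0.04634427601949026 35.341994762420654 [ 0.1351 -4.511   5.627 ]
[0.5041 0.1986 0.175 ] 0.04687820504331164 36.498196721076965 [-1.0579  1.6983  6.476 ] 15.2667
0.73 [ 0.5597 -0.0632  0.025 ]
```

View pics/t4.png

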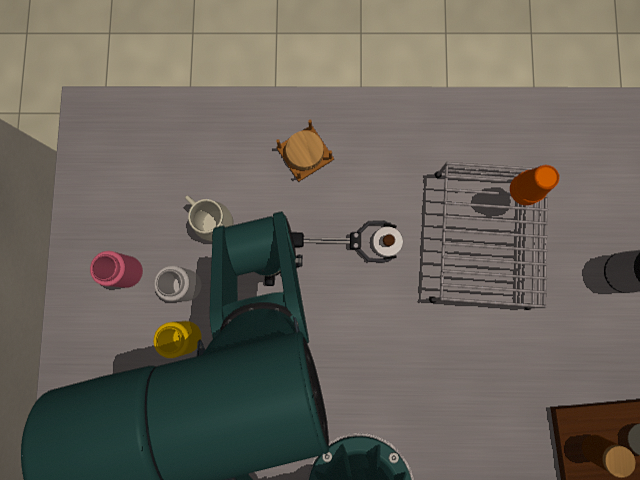

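The lid is fully out at (387,241), about 80 mm clear of the shelf. I'll release it, back the jaws off a little and lift away.

```bash
python3 - <<'E'
from h import *
for w in(.050,.054,.0565): arm.gripper_to(w,20)
print(arm.current_width(),arm.current_grip_force(),arm.current_wrist_force())
e=np.array(arm.current_ee_pos())
arm.move_straight(e+[-.008,.042,0],feed=.06)
print(arm.current_wrist_force())
arm.gripper_to(.085)
e=np.array(arm.current_ee_pos())
arm.move_straight(e+[0,0,.10],feed=.15)
# swing out toward lid, then look
R=arm.current_tcp_rot(); arm.move_pose([.43,-.12,.36],R)
print(arm.current_clock())
p,o,th=fitreach([.555,.255],np.radians(-90)); print(o,np.degrees(th),'jawpt',rp(o,.274,0,th))
save(p,'t5.png'); s=cams.snapshot('side')
for q,n in((p,'top'),(s,'side')):
    for r in nets.landmark_of(q,'lid_center')[:2]: print(n,r['confidence'],onz(q,r['at'],.025))
    P=cloud(q).reshape(-1,3); P=P[(abs(P[:,0]-.56)<.1)&(abs(P[:,1]+.06)<.09)]
    k=P[(P[:,2]>.043)&(P[:,2]<.058)]; l=P[(P[:,2]>.017)&(P[:,2]<.03)]
    if len(k): print('knob',len(k),k.mean(0),(k.min(0)+k.max(0))/2,np.ptp(k,axis=0),'lid',l.mean(0))
    P=cloud(q).reshape(-1,3); P=P[(abs(P[:,0]-.4535)<.05)&(abs(P[:,1]-.413)<.05)]
    for a,b in((.11,.122),(.126,.137)):
        e=P[(P[:,2]>a)&(P[:,2]<b)]
        if len(e): print('can',len(e),cv2.minEnclosingCircle((e[:,:2]*1000).astype(np.float32)))
E
```

```text
0.056440054103307935 1.2185291794594377 [ 0.254  -0.3501 -1.4169]
[-0.5779  1.4992 -1.5263]
19.4917
[0.5564 0.2524] -92.60829871644992 jawpt [ 0.5439 -0.0213]
top 0.94 [ 0.5544 -0.0657  0.025 ]
top 0.4 [0.758  0.1293 0.025 ]
knob 114 [ 0.5606 -0.0639  0.0495] [ 0.56   -0.064   0.0505] [0.0264 0.0254 0.0147] lid [ 0.5574 -0.0512  0.0215]
can 439 ((453.72503662109375, 412.8407287597656), 38.77199935913086)
can 126 ((454.5675048828125, 411.92071533203125), 28.99127960205078)
side 0.82 [ 0.5715 -0.079   0.025 ]
knob 83 [ 0.5579 -0.0612  0.0501] [ 0.5579 -0.0638  0.0491] [0.0252 0.0273 0.0117] lid [ 0.5518 -0.0407  0.0231]
can 685 ((452.4093322753906, 412.68585205078125), 38.91764450073242)
can 293 ((452.6524353027344, 413.1523742675781), 29.258647918701172)
```

View pics/t5.png

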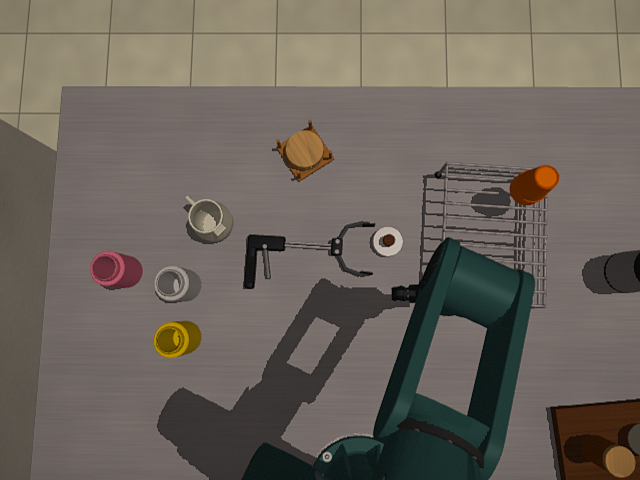

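The lid is free at (387,241), the jaws are open and clear of it, and the reacher lies flat. Now I pick the lid up by its knob.

```bash
python3 - <<'E'
from h import *
L=[.5595,-.0635]
R=arm.current_tcp_rot()
arm.move_pose([*L,.30],R)
arm.gripper_to(.055)
arm.move_straight([*L,.22],feed=.15)
print(arm.move_straight([*L,.198],feed=.05,threshold=6))
arm.gripper_to(.015,40); arm.sleep(.1)
print(arm.current_ee_pos(),arm.current_width(),arm.current_grip_force(),arm.current_wrist_force())
arm.move_straight([*L,.40],feed=.15)
print(arm.current_width(),arm.current_clock())
q=best([.4535,.4127,.40],np.radians(-90)); arm.move_pose([.4535,.4127,.40],q)
arm.move_straight([.4535,.4127,.345],feed=.1)
print(arm.current_wrist_force(),arm.current_ee_pos())
s=cams.snapshot('side'); P=cloud(s).reshape(-1,3); m=(abs(P[:,0]-.4535)<.05)&(abs(P[:,1]-.4127)<.05)&(P[:,2]>.145)&(P[:,2]<.168); print(P[m].min(0),P[m].max(0))
cv2.imwrite('pics/s6.png',cv2.resize(s['frame'][240:450,220:480,::-1],None,fx=2.8,fy=2.8,interpolation=cv2.INTER_CUBIC))
print(arm.current_clock())
E
```

```text
False
[ 0.5597 -0.0635  0.1984] 0.026707059825561926 39.24047648906708 [-0.8983  0.3833  4.7359]
0.02675225598482817 24.0
[ 0.0952 -0.1588 -0.7273] [0.4538 0.4127 0.3453]
[0.419  0.3974 0.1461] [0.4853 0.4477 0.168 ]
26.525
```

View pics/s6.png

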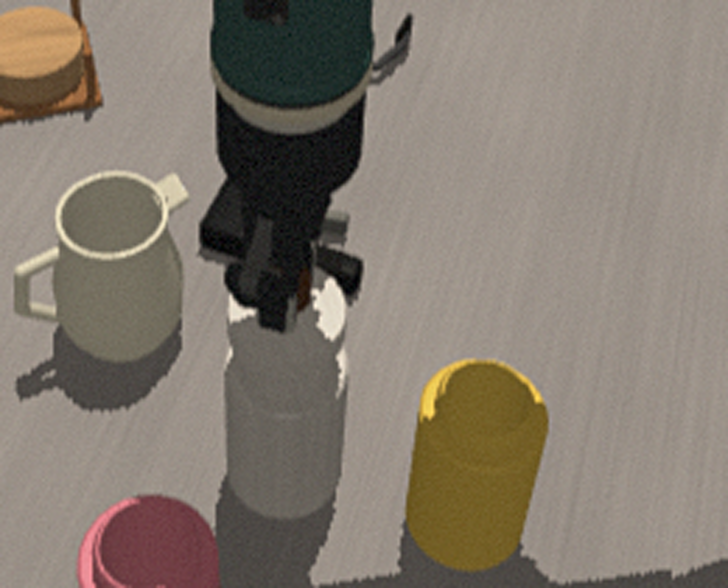

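The lid hangs level over the canister and aligned within about 1 mm. I'll lower it.

```bash
python3 - <<'E'
from h import *
hit=arm.move_straight([.4538,.4127,.312],feed=.05,threshold=10)
print(hit,arm.current_ee_pos(),arm.current_wrist_force())
arm.gripper_to(.055); 
print(arm.current_wrist_force())
arm.move_straight([.4538,.4127,.40],feed=.12)
arm.move_pose([.42,-.12,.42],arm.current_tcp_rot()); arm.sleep(.2)
for c in('top','side'):
    p=cams.snapshot(c); P=cloud(p).reshape(-1,3); P=P[(abs(P[:,0]-.4535)<.06)&(abs(P[:,1]-.413)<.06)]
    for a,b in((.05,.108),(.128,.146),(.158,.175)):
        e=P[(P[:,2]>a)&(P[:,2]<b)]
        if len(e): print(c,a,len(e),e[:,2].mean(),e[:,2].std(),(e.min(0)+e.max(0))/2,np.ptp(e,axis=0))
    if c=='side': cv2.imwrite('pics/s7.png',cv2.resize(p['frame'][180:470,200:490,::-1],None,fx=2,fy=2,interpolation=cv2.INTER_CUBIC))
print(arm.current_clock())
E
```

```text
True [0.4536 0.4126 0.3144] [-0.9574 -1.811   5.241 ]
[ 0.3193  0.9024 -0.3691]
top 0.05 215 0.08032128883548961 0.017002357270605593 [0.4535 0.3953 0.0795] [0.0735 0.0436 0.0568]
top 0.128 706 0.1368421881946684 0.002445169143577098 [0.4544 0.4117 0.1365] [0.0679 0.0688 0.0168]
top 0.158 146 0.1645417966999111 0.002230148629341696 [0.4548 0.4118 0.164 ] [0.0249 0.0274 0.0119]
side 0.05 784 0.07936897888974216 0.0165907125419698 [0.4516 0.4278 0.079 ] [0.0734 0.0478 0.0578]
side 0.128 1005 0.13849999809025507 0.0026157420593892655 [0.4527 0.4119 0.1357] [0.0685 0.0712 0.0152]
side 0.158 226 0.16614932435129914 0.0026646571076554926 [0.453  0.4117 0.1645] [0.0275 0.0287 0.0129]
30.6
```

View pics/s7.png

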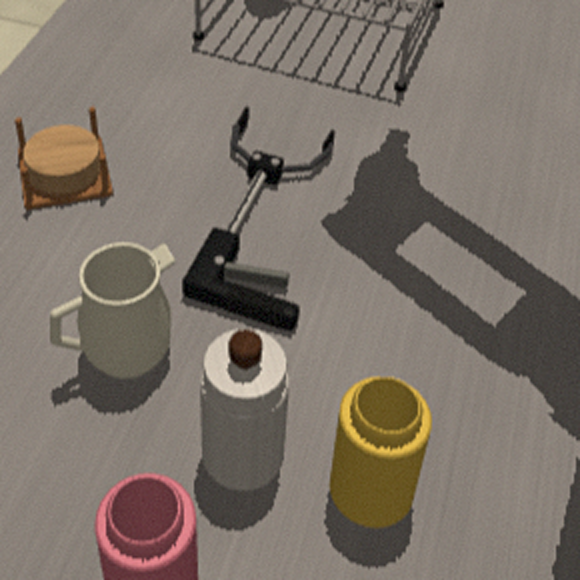

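The lid sits square on the canister with its flat top at about 138 mm, as it should when home. The reacher lies flat, and the jug, cups and coasters look untouched.

```bash
python3 -c "
from rig import arm
print(arm.sign_off())"
```

```text
the job is handed in; nothing more can be done
None
```

The lid is seated squarely on the canister, the reacher is lying flat on the counter with its jaws open, the bystanders were left alone, and I handed the job in at about 31 s of the 67 s allowed.

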